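Start the board test: lid, supply, start button

TASK

The board is already in the test fixture: push the fixture's open lid down until it is fully shut, then switch the bench supply on by pressing the white-dash end of its red rocker until it snaps over, then press the green start button on the yellow box fully in and let it spring back. Closed fingers are enough for all of it: pick nothing up, and do not lift the lid further or lift or shove the yellow box. Leave the red stop button alone and every other thing where it is.

Things in the scene. Friction and masses are not known exactly. Their poses are not given: they have to be found in the camera images.
- fixture: Board test fixture: white box 250 mm deep, 230 mm wide, 80 mm high, fixed to the bench, a green board on its black top under a hinged lid (aluminium frame, clear pane) that stands part open. Origin: centre of its underside; x points to its back.
- fixture_lid (a joint): The fixture's lid, rad: 0 fully shut (level, resting on its stops), grows as it opens; starts at 0.55 to 0.8. Stiff hinges hold it wherever it is left; pushing it down at its pad takes about 2 to 6 N. Lid: 222 mm from hinge axis (along the fixture's back) to front edge, 218 mm wide, 12 mm thick.
- lid_pad (a point): Middle of the top of the black rubber push pad (30 x 110 mm, 3 mm thick) on the lid's front bar; moves and turns with the lid. 207 mm from the hinge axis along the lid, 15 mm above the lid's underside, 15 mm behind the front edge. x points along the lid to the hinge, y along the hinge, z out of the lid's upper face. 115 mm above the bench when shut.
- lid_hinge (a point): Middle of the lid's hinge axis, 100 mm above the bench, in the plane of the lid's underside; fixed. x points level to the back of the fixture, y along the axis.
- supply: Bench supply: grey desk case 175 x 140 x 55 mm, fixed, on feet that tilt its top panel up by 0.2 rad to the back. Origin: under its middle on the bench; x points to its back. On the panel, all fixed but the red rocker: a display behind the rocker, two knobs 17 mm high 70 to 80 mm to its left, three binding posts 15 mm high about 72 mm in front of it.
- rocker (a joint): Red rocker switch of the supply, rad: 0 off, 0.32 on. Past its middle (0.16) it snaps to the other side and stays there; the push needed is about 5 N.
- rocker_on_end (a point): Point on the rocker's on end (white dash), on its face, 10 mm from the pivot towards the supply's back. While off it stands about 11 mm over the panel; it goes down about 3 mm. Rocker 30 x 22 mm in a black surround 3 mm high. Turns with the rocker: x points from the pivot out along the rocker's length to the on end.
- start (a joint): Green start button, in m: 0 out, 0.006 fully in; springs back. About 2.5 N to begin, 5 N fully in.
- start_top (a point): Centre of the green button's top face, 72 mm above the bench when out; button 25 mm across, pressed straight down, standing 12 mm proud of its 31 mm wide metal collar.
- stop (a joint): Red mushroom stop button, in m: 0 out, 0.006 fully in; springs back; not to be pressed.
- stop_top (a point): Centre of the top of the red mushroom stop button, 37 mm across, 78 mm above the bench; 64 mm to the right of the green one on the same box.
- station: Yellow cordless push-button box, 78 mm deep, 136 mm wide, 56 mm high on four rubber feet, standing loose on the bench (0.9 kg). Origin: centre of its underside. Its y axis points from the red button to the green one, x to its back.
- glue: White glue bottle with a red nozzle cap, 48 mm across, 125 mm tall; a bystander, standing loose. Origin: at its underside.
- flux: Amber flux bottle with a thin nozzle, 44 mm across, 105 mm tall; a bystander, standing loose. Origin: at its underside.
- meter: Orange handheld multimeter lying on its back, 75 x 150 x 41 mm; a bystander, standing loose. Origin: at its underside.
- spool: Spool of solder, blue flanges, 60 mm across, 45 mm tall; a bystander, standing loose. Origin: at its underside.
- pliers: Blue-handled pliers lying flat, 145 mm long, 12 mm high; a bystander, standing loose. Origin: at its underside.
- screwdriver: Red-handled screwdriver lying flat, about 200 mm long; a bystander, standing loose. Origin: at its underside.
- tray: Black tray of finished boards, 150 x 120 x 28 mm; a bystander, standing loose. Origin: at its underside.
Things that resemble listed ones, but are neither listed nor needed, are in the scene too. Of the things that look like the station, the largest one is meant.

How it is judged:
On the way, in this order (a step that is already met when the one before it is completed fails the run):
1. the lid is pushed fully shut (value of joint fixture_lid below 0.03 rad), for 0.2 s.
2. the supply's rocker is snapped on, the lid still shut (value of joint rocker above 0.27 rad and value of joint fixture_lid below 0.03 rad), for 0.2 s.
3. the green start button is pressed fully in, with the lid shut and the supply on (all of step 2 and value of joint start above 0.0045 m), for 0.05 s.
At the end, for the whole second after the job is handed in: The lid is fully shut (within 0.03 rad), the rocker is on (over 0.27 rad), both buttons are out again (within 1.5 mm) and the yellow box stands still and flat on the bench (all of step 2 and value of joint each of start, stop below 0.0015 m and linear speed of station below 0.01 m/s and angle between station's own z axis and vertical below 0.05 rad and height (world z) of station below 0.005 m); the robot touches nothing.
It fails at once if the supply is switched on while the lid is still open (value of joint rocker above 0.16 rad and value of joint fixture_lid above 0.04 rad).
It fails at once if the start button is pressed before the supply is on (value of joint start above 0.003 m and value of joint rocker below 0.16 rad).
It fails at once if the red stop button is pressed (value of joint stop above 0.002 m).
It fails at once if the lid is lifted further open, or the push-button box is lifted, tipped or shoved more than 25 mm (value of joint fixture_lid above 0.92 rad or height (world z) of station above 0.008 m or angle between station's own z axis and vertical above 0.15 rad or distance of station from where it was at the start of the episode above 0.025 m).
It fails at once if a bystander (bottle, meter, spool, pliers, screwdriver or tray) is moved more than 20 mm (distance of any of glue, flux, meter, spool, pliers, screwdriver, tray from where it was at the start of the episode above 0.02 m).
It also fails if it takes over 64 s, if anything falls off the work surface, if the arm or the gripper's body presses on something with over 40 N, if the wrist force passes 120 N, or if a joint passes its speed limit or range.

ROBOT

A 6-joint arm with a two-finger parallel gripper is mounted at the origin on the work surface. World frame = base frame: x ahead of the robot, y to its left, z up, the work surface at z = 0. Lengths are in m, angles in rad, forces in N, time in s.
With the tool pointing down it reaches from about 0.4 to 0.825 m from the base axis. Payload 7 kg.
Tool frame: the origin (TCP) lies at the very end of the fingers, on their centre line; the grasp point (between the pads) lies 19 mm behind it (r.pinch_z is the z of the grasp point in the tool frame, in m); z points along the fingers, y is the direction in which the jaws open and shut (so a half turn about z gives the same grasp; the last joint's range is limited). The gripper opens to 85 mm and grips with 20 to 120 N. Pads are 22 mm wide; open, the fingers measure 114 mm over their backs; the gripper's body (76 mm by 85 mm) begins 54 mm behind the grasp point. The pads swing forward as they close: fully open they stand 13 mm farther back than shut.
Start: joints at [1.589, 0.359, 0.012, 0, -1.224, -0.288], TCP at [0.18, 0.651, 0.231] pointing down, gripper open.
Joint ranges: [-3.07, 3.07], [-1.43, 2.12], [-1.02, 1.25], [-3.03, 1.67], [-3.05, -0], [-3.03, 3.03]. Speed limits (rad/s): [2.39, 2.39, 3.01, 3.14, 3.14, 3.14].

INTERFACE

Orientations are given as [roll, pitch, yaw] about the fixed x, y, z axes, in that order (R = Rz(yaw) Ry(pitch) Rx(roll)).
In Python, from rig import r gives the robot as it stands.
- The arm moves only by the shell command python3 -m pendant 'ROWS' [FORCE]. ROWS is JSON, a list of rows, each a list of 5 numbers: the shift along the tool's x, y, z in m, then the turn about the tool's z in rad, then the opening, from 0 (shut) to 1 (fully open). A call has 1 to 12 rows; each row is the pose to reach, as a shift and turn from the pose measured when the call began, along the tool's axes at that moment; what a row does not reach only later rows make up. A row lasts 1/12 s, in which the tool goes at most 41.7 mm and 7.16 degrees, less where a joint would pass 70% of its speed; a pose out of reach is approached as far as the arm can. A call with a gripper value outside its range is refused whole. The fingers move at their own pace and stop on an object; FORCE is the grip in N (left out, the last holds). Time passes only in rows, so rows that repeat a pose let the fingers close. It gives the time, the measured TCP pose, the force and the opening at its end, in the units of the state.
- r.observe(): the state, without advancing time (a new reading comes with each control period).
- r.camera(name): name is "scene" or "top"; returns a dict with "pixels" (420x560x3 uint8, red, green, blue), "fx", "fy", "cx", "cy" (pixels), "extrinsics" (4x4, takes a point from camera to world coordinates). Camera axes: x right, y up, looking along -z (the intrinsics and any distortion apply to the point x, -y, -z); pixel columns grow to the right and rows downward; lengths in m; the calibration is good to about 2 mm. A picture is of the moment at which its call begins. There is no depth.
- r.close_job(): hands the job in, once; it reports no verdict.
Trained networks look in the newest picture that a camera, given by its name, has taken for a name from the list of things; names that differ only in an ending like _2 or _b are one class to them, and where a whole thing is asked for, a point or a joint stands for the part that bears it (a point fixed in the world has none). Each returns a list of dicts, best first, with "confidence" (0 to 1); they miss things now and then, are a little off and sometimes report something else, mostly with a low value. They report only what shows in the picture. A call takes as long as a camera call. They do not tell look-alikes from the thing itself.
- r.recognise(target, camera): "xyz" ([x, y, z] in m, in the coordinates of the camera as it stood for that picture, good to about 4 mm: the middle of the surface that is visible of it).
- r.cut_out(target, camera): "mask" (420x560 bool, what is visible of it).
The state is a dict: "time": time; "q": joint angles; "qvel": joint speeds; "joint_torque": joint torques, N m; "position": TCP position; "ee_rot": TCP orientation; "wrist_force": force on the tool from outside, world axes, zero at the start; "wrist_torque": the same for the moment, N m; "opening": finger opening in m.
Only numpy, scipy, OpenCV 4.12 (cv2) and the standard library are available. Lean on these libraries where they do the work, as an engineer would, in place of code of your own. Each camera call takes 0.05 s, during which the arm holds its last target.

## Working session

There is one attempt and no reset: what is moved stays moved. The work goes in short steps, Python scripts to look and compute and a shell command to move; the robot and the scene stay as the last step left them, time stands still between calls to the robot, and variables do not carry over. Pictures are saved under pics/ and viewed, and the job is handed in when it is done.

```bash
ls; mkdir -p pics; cat > h.py <<'E'
from rig import r
import numpy as np, cv2
def snap(n,f):
    c=r.camera(n); cv2.imwrite('pics/'+f,c['pixels'][:,:,::-1]); return c
def w(c,p): return (np.array(c['extrinsics'])@np.append(p,1))[:3]
def proj(c,P):
    p=np.linalg.inv(np.array(c['extrinsics']))@np.append(P,1)
    return c['cx']+c['fx']*p[0]/-p[2], c['cy']+c['fy']*-p[1]/-p[2]
def ray(c,u,v,z):
    E=np.array(c['extrinsics']); d=E[:3,:3]@np.array([(u-c['cx'])/c['fx'],-(v-c['cy'])/c['fy'],-1]); o=E[:3,3]
    return o+d*(z-o[2])/d[2]
E
python3 - <<'E'
from h import *
np.set_printoptions(precision=4,suppress=True)
for n in ['scene','top']:
    c=snap(n,n+'0.png'); print(n,[k for k in c if k!='pixels'],c['fx'],c['cx'],c['cy']);print(np.array(c['extrinsics']))
    for t in ['fixture','fixture_lid','lid_pad','supply','rocker','rocker_on_end','start','start_top','stop_top','station','glue','flux','meter','spool','pliers','screwdriver','tray']:
        try:
            for d in r.recognise(t,n): 
                P=w(c,d['xyz']);print(t,round(d['confidence'],2),P,np.round(proj(c,P)))
        except Exception as e: print(t,e)
o=r.observe();print(o)
E
```

```text
pics
scene ['fx', 'fy', 'cx', 'cy', 'extrinsics'] 413.049620247111 282.1832646255168 205.69180565764094
[[ 0.5076 -0.5774  0.6395  1.2011]
 [ 0.8616  0.3325 -0.3836 -0.4252]
 [ 0.0088  0.7457  0.6662  0.7654]
 [ 0.      0.      0.      1.    ]]
fixture 0.67 [ 0.6432 -0.0314  0.1397] [305. 212.]
fixture_lid 0.62 [ 0.6345 -0.0035  0.1845] [314. 190.]
lid_pad 0.92 [ 0.6349 -0.0028  0.1839] [315. 190.]
supply 0.56 [0.5079 0.3073 0.0749] [377. 161.]
rocker 0.73 [0.6827 0.3941 0.0162] [440. 201.]
rocker 0.51 [0.4546 0.2888 0.0855] [361. 150.]
rocker_on_end 0.68 [ 0.4979 -0.2836  0.0713] [179. 233.]
rocker_on_end 0.6 [0.453  0.2904 0.0865] [361. 150.]
start 0.62 [ 0.363  -0.4792  0.0444] [ 84. 235.]
start_top 0.7 [0.4562 0.2894 0.0866] [362. 150.]
start_top 0.62 [ 0.3599 -0.4728  0.0443] [ 86. 234.]
start_top 0.57 [ 0.4997 -0.2888  0.0743] [177. 234.]
start_top 0.31 [ 0.643  -0.031   0.1407] [305. 211.]
stop_top 0.74 [ 0.4798 -0.347   0.0756] [150. 237.]
stop_top 0.51 [ 0.3403 -0.3338  0.0483] [141. 209.]
stop_top 0.46 [ 0.4011 -0.4554  0.0497] [ 97. 240.]
station 0.84 [ 0.3418 -0.323   0.0
[... 2016 characters left out ...]
54 -0.3859  0.0088] [388. 188.]
screwdriver 0.66 [ 0.7747 -0.1545  0.0216] [312. 151.]
screwdriver 0.6 [ 0.6654 -0.2512  0.0623] [347. 180.]
screwdriver 0.3 [0.4555 0.2897 0.085 ] [161. 251.]
tray 0.79 [0.6701 0.396  0.0155] [136. 185.]
{'time': 1.8, 'q': array([ 1.5891,  0.3586,  0.0119,  0.    , -1.2241, -0.2881]), 'qvel': array([-0.0006,  0.0008, -0.0006,  0.0013, -0.0013,  0.    ]), 'joint_torque': array([  0.0009, -58.2959,  29.3638,   6.9412,  -0.0008,   0.    ]), 'position': array([0.1799, 0.6505, 0.2313]), 'ee_rot': array([ 3.1416, -0.    , -0.2698]), 'wrist_force': array([-0.5213,  0.4609, -0.1596]), 'wrist_torque': array([-0.0258, -0.0304, -0.0155]), 'opening': 0.08502675537327928}
```

View images.

View pics/scene0.png

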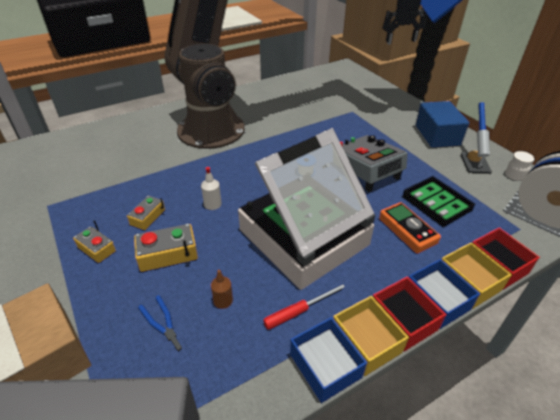

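View pics/top0.png

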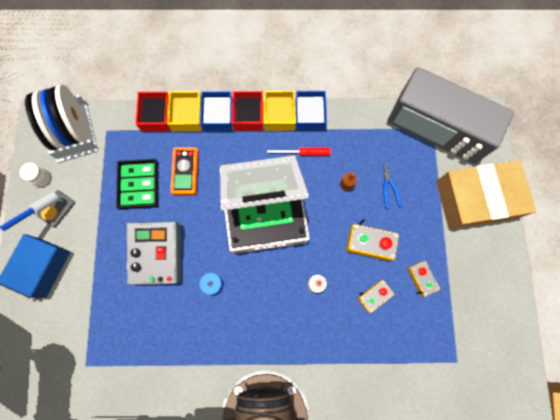

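```bash
python3 - <<'E'
import cv2,numpy as np
t=cv2.imread('pics/top0.png');s=cv2.imread('pics/scene0.png')
a=cv2.resize(t[205:315,325:450],(400,352),interpolation=cv2.INTER_CUBIC)
b=cv2.resize(s[180:290,50:175+50],(400,352),interpolation=cv2.INTER_CUBIC)[:, :400]
cv2.imwrite('pics/crop1.png',np.hstack([a,b]))
a=cv2.resize(t[220:290,120:195],(400,373),interpolation=cv2.INTER_CUBIC)
b=cv2.resize(s[110:200,320:416],(400,373),interpolation=cv2.INTER_CUBIC)
cv2.imwrite('pics/crop2.png',np.hstack([a,b]))
E
```

```text
(no output)
```

View pics/crop1.png

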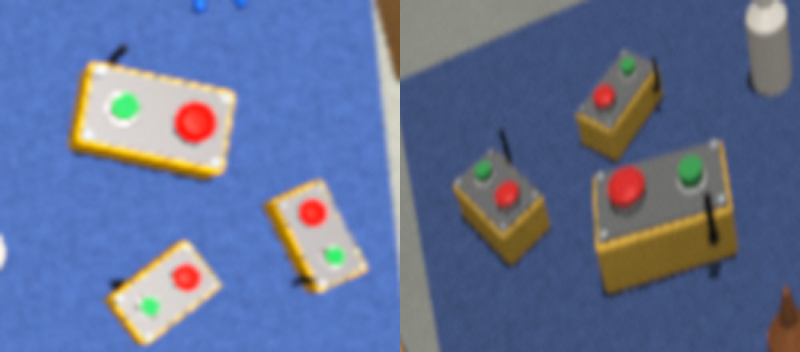

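View pics/crop2.png

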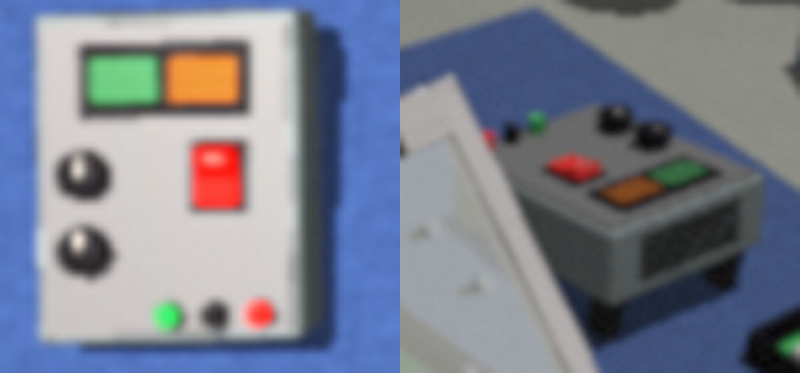

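The top view has robot-side down. The fixture lid is hinged at +x with its black pad at about top (263,197) and scene (305,150).

Station candidates:
- Large box: top (373,241), scene (165,245).
- Small box: top (376,297), scene (146,210).
- Small box: top (424,278), scene (95,243).

The large one is meant. Its green button is at top (364,238), scene (178,234), and the red is at top (386,243). Other things that could be confused with targets are the supply's green post, its red post and the knobs. The rocker is at top (161,253), with its dash end up (+x, display side).

Next I'll triangulate.

```bash
python3 - <<'E'
import cv2,numpy as np
t=cv2.imread('pics/top0.png');s=cv2.imread('pics/scene0.png')
def z(i,u0,u1,v0,v1,k): return cv2.resize(i[v0:v1,u0:u1],None,fx=k,fy=k,interpolation=cv2.INTER_CUBIC)
cv2.imwrite('pics/lt.png',z(t,210,320,150,255,5))
cv2.imwrite('pics/ls.png',z(s,230,380,125,285,3.5))
cv2.imwrite('pics/st.png',np.hstack([z(t,340,410,210,270,5),z(s,130,205,215,275,5)]))
E
```

```text
(no output)
```

View pics/lt.png

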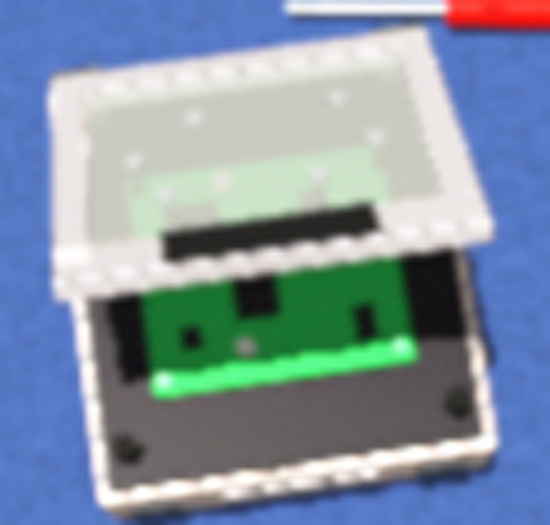

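View pics/ls.png

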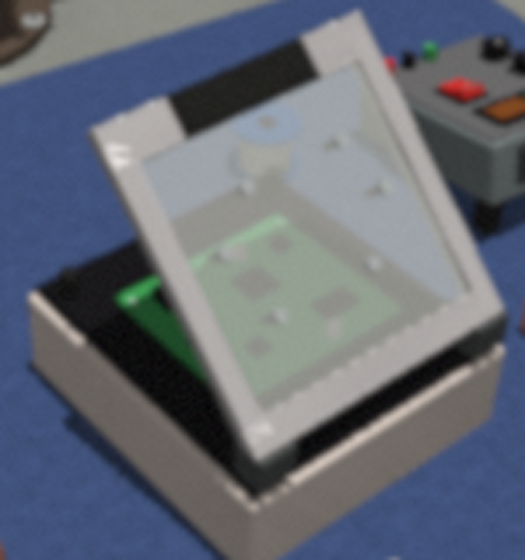

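View pics/st.png

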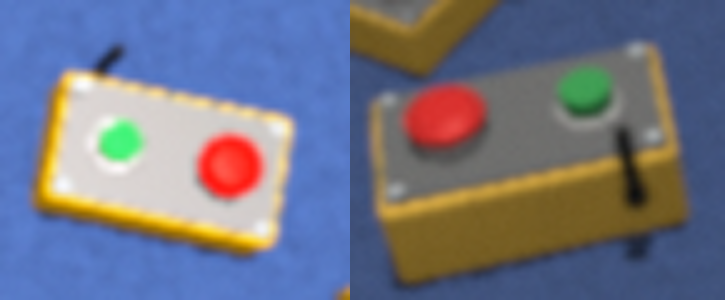

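```bash
cat > tri.py <<'E'
from h import *
from scipy.optimize import least_squares
np.set_printoptions(precision=4,suppress=True)
c={n:r.camera(n) for n in ['scene','top']}
def tri(t,s):
    f=lambda P:np.r_[np.subtract(proj(c['top'],P),t),np.subtract(proj(c['scene'],P),s)]
    q=least_squares(f,[.5,0,.1]); return q.x,q.fun
T=lambda x,y:((x+.5)/5-.5+210,(y+.5)/5-.5+150)
S=lambda x,y:((x+.5)/3.5-.5+230,(y+.5)/3.5-.5+125)
if __name__=='__main__':
    for n,t,s in [('pad',T(270,233),S(244,86)),('pad R',T(376,217),S(179,115)),('pad L',T(164,250),S(309,57)),
      ('rocker',(160.3,252.5),(361.6,149.9)),('start',(363.6,237.8),(176.6,232.2)),('stop',(385.8,242.6),(148.6,237.6)),
      ('antTip',(364,219.3),(184.5+.0,241)),('antBase',(359.5,224),(187,255)),
      ('lidHinge +y',T(55,78),S(495,315)),('lidHinge -y',T(425,30),S(260,455)),
      ('front +y corner',T(55,290),S(360,15)),('front -y',T(490,230),S(95,130))]:
        print(n,*tri(t,s))
    for n,u,v,z in [('start z.072',363.6,237.8,.072),('stop',385.8,242.6,.078)]:
        print(n,ray(c['top'],u,v,z))
    print('start sc',ray(c['scene'],176.6,232.2,.072))
    print('rocker',ray(c['top'],160.3,252.5,.08),ray(c['scene'],361.6,149.9,.08))
    # fixture box top front corners z=.08
    for a in [(100,500),(490,450)]: print('box',ray(c['top'],*T(*a),.08))
E
python3 tri.py
```

```text
pad [ 0.5676 -0.0032  0.2533] [-0.1188 -0.0652 -0.1185  0.0147]
pad R [ 0.5755 -0.0556  0.2542] [-0.3373 -0.1706 -0.3218  0.0336]
pad L [0.5599 0.0504 0.2531] [-0.4464 -0.2644 -0.4653  0.0666]
rocker [0.4517 0.2917 0.0841] [-0.303  -0.2097 -0.3728  0.0691]
start [ 0.4901 -0.2876  0.07  ] [-0.1711 -0.0512 -0.1448  0.0002]
stop [ 0.4755 -0.3499  0.0711] [-0.3064 -0.0773 -0.2517 -0.0061]
antTip [ 0.5417 -0.2862  0.0866] [-0.8898 -0.2776 -0.7251  0.0059]
antBase [ 0.5376 -0.2854  0.035 ] [-0.2705 -0.0857 -0.2207  0.0024]
lidHinge +y [0.6996 0.1211 0.1057] [ 0.71    0.489   0.6791 -0.125 ]
lidHinge -y [ 0.7284 -0.0891  0.1116] [-1.0484 -0.556  -0.8495  0.0981]
front +y corner [0.5394 0.1043 0.2571] [-0.6755 -0.4255 -0.7429  0.1185]
front -y [ 0.5679 -0.1106  0.2579] [-0.9065 -0.4115 -0.8357  0.0666]
start z.072 [ 0.4896 -0.2876  0.072 ]
stop [ 0.4743 -0.3489  0.078 ]
start sc [ 0.4923 -0.2877  0.072 ]
rocker [0.4516 0.2918 0.08  ] [0.4474 0.2971 0.08  ]
box [0.458  0.0962 0.08  ]
box [ 0.4846 -0.1257  0.08  ]
```

The triangulation is consistent: start to stop is 64 mm, z matches the stated heights, and the pad at z 0.253 gives a lid angle of about 0.75 rad with a fixture yaw of about 0.146. First I lift, close the fingers and square the tool to the world.

```bash
python3 -m pendant '[[0,0,-0.04,-0.1,0],[0,0,-0.08,-0.2,0],[0,0,-0.1,-0.27,0],[0,0,-0.1,-0.27,0],[0,0,-0.1,-0.27,0],[0,0,-0.1,-0.27,0]]' 30
python3 - <<'E'
import numpy as np
h=np.array([.7065,.0173]);x=np.array([np.cos(.146),np.sin(.146)])
for th in [.75,.6,.45,.3,.15,.08,0]:
    off=.006*th/.75
    P=h-x*(.207*np.cos(th)-.015*np.sin(th)-off); z=.1+.207*np.sin(th)+.015*np.cos(th)+(.011-off)*np.tan(th)
    print(th,P.round(4),round(z,4))
E
```

```text
time: 2.4
position: [0.1797, 0.6502, 0.3307]
ee_rot: [3.141, 0.001, -0.001]
wrist_force: [-0.1, 0.2, 0.2]
opening: 0.0125
0.75 [ 0.5727 -0.0024] 0.2567
0.6 [ 0.5506 -0.0056] 0.2335
0.45 [ 0.5321 -0.0083] 0.2071
0.3 [ 0.5176 -0.0105] 0.1782
0.15 [ 0.5074 -0.012 ] 0.1472
0.08 [ 0.5042 -0.0125] 0.1323
0 [ 0.5017 -0.0128] 0.115
```

```bash
python3 -m pendant '[[0.02,0.033,0,0,0],[0.04,0.066,0,0,0],[0.06,0.1,0,0,0],[0.08,0.133,0,0,0],[0.1,0.166,0,0,0],[0.12,0.2,0,0,0],[0.14,0.233,0,0,0],[0.16,0.266,0,0,0],[0.18,0.3,0,0,0],[0.197,0.326,0,0,0],[0.197,0.326,0,0,0]]'
python3 -m pendant '[[0.02,0.033,0,0,0],[0.04,0.066,0,0,0],[0.06,0.1,0,0,0],[0.08,0.133,0,0,0],[0.1,0.166,0,0,0],[0.12,0.2,0,0,0],[0.14,0.233,0,0,0],[0.16,0.266,0,0,0],[0.18,0.3,0,0,0],[0.197,0.326,0.02,0,0],[0.197,0.326,0.03,0,0],[0.197,0.326,0.03,0,0]]'
```

```text
time: 3.32
position: [0.3779, 0.3198, 0.3301]
ee_rot: [3.139, 0.001, -0.004]
wrist_force: [0.2, 0.3, 0.1]
opening: 0.0003
time: 4.32
position: [0.5721, -0.0086, 0.2961]
ee_rot: [3.138, 0.009, -0.008]
wrist_force: [-0.5, 1.4, -1.3]
opening: 0.0001
```

```bash
python3 - <<'E'
from h import *
a=snap('scene','s1.png')['pixels'];b=snap('top','t1.png')['pixels']
z=lambda i,u0,v0:cv2.resize(i[v0:v0+150,u0:u0+130],None,fx=3,fy=3,interpolation=cv2.INTER_CUBIC)
cv2.imwrite('pics/c3.png',np.hstack([z(a,240,80),z(b,200,130)])[:,:,::-1])
o=r.observe();print(o['time'],o['position'],o['ee_rot'],o['q'])
E
```

```text
4.4167 [ 0.57292947 -0.00708358  0.29967563] [ 3.13824363  0.00357589 -0.00486996] [ 0.33034444  0.15614383 -0.10677667  0.00205449 -1.31235493  1.23505839]
```

View pics/c3.png

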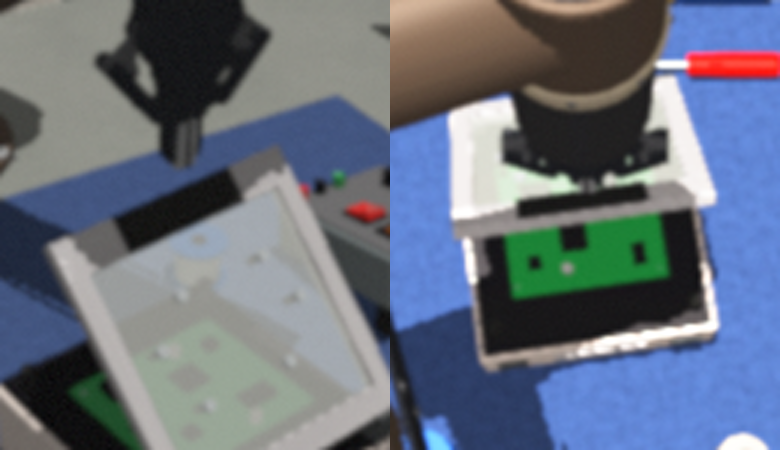

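The fingertip sits above the pad, with the tip at about scene crop (183,160) over the black pad. Now I push down along the lid's arc.

```bash
python3 -m pendant '[[0,0,0.025,0,0],[0,0,0.04,0,0],[-0.006,0,0.048,0,0],[-0.014,0,0.057,0,0],[-0.022,0,0.066,0,0],[-0.028,0,0.075,0,0],[-0.035,0,0.084,0,0],[-0.041,0.001,0.093,0,0],[-0.046,0.002,0.103,0,0],[-0.051,0.003,0.113,0,0],[-0.055,0.003,0.122,0,0],[-0.055,0.003,0.122,0,0]]'
```

```text
time: 5.42
position: [0.5157, -0.0101, 0.1762]
ee_rot: [3.138, 0.006, -0.005]
wrist_force: [-0.7, -0.1, -0.5]
opening: -0.0001
```

```bash
python3 - <<'E'
from h import *
a=snap('scene','s2.png')['pixels'];b=snap('top','t2.png')['pixels']
z=lambda i,u0,v0:cv2.resize(i[v0:v0+150,u0:u0+130],None,fx=3,fy=3,interpolation=cv2.INTER_CUBIC)
cv2.imwrite('pics/c4.png',np.hstack([z(a,240,120),z(b,200,130)])[:,:,::-1])
o=r.observe();print(o['time'],o['position'],o['wrist_force'])
E
```

```text
5.5167 [ 0.51707876 -0.01018596  0.17762482] [ 0.17561332  0.27089214 -0.0151347 ]
```

View pics/c4.png

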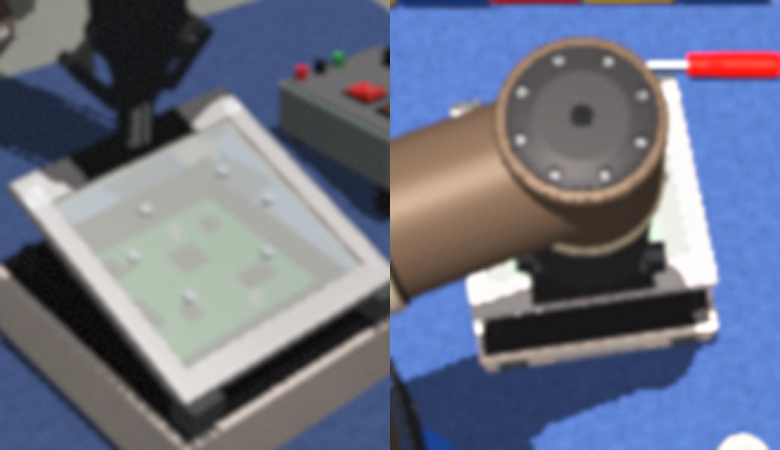

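The lid is following, with the tip on the pad. I continue to shut.

```bash
python3 -m pendant '[[-0.004,0.001,0.01,0,0],[-0.007,0.001,0.02,0,0],[-0.01,0.002,0.03,0,0],[-0.012,0.003,0.04,0,0],[-0.0135,0.003,0.05,0,0],[-0.0145,0.003,0.057,0,0],[-0.015,0.003,0.061,0,0],[-0.015,0.003,0.063,0,0],[-0.015,0.003,0.064,0,0],[-0.015,0.003,0.065,0,0]]'
```

```text
time: 6.35
position: [0.5011, -0.0138, 0.1148]
ee_rot: [3.136, 0.006, -0.004]
wrist_force: [-16.1, 4.1, 39.1]
opening: 0.0002
```

39 N at z 0.1148 means the lid is on its stops. I hold briefly, then lift.

```bash
python3 -m pendant '[[0,0,0,0,0],[0,0,0,0,0],[0,0,0,0,0],[0,0,-0.03,0,0],[0,0,-0.07,0,0],[0,0,-0.11,0,0],[0,0,-0.11,0,0]]'
python3 - <<'E'
from h import *
a=snap('scene','s3.png');b=snap('top','t3.png')
z=lambda i,u0,v0:cv2.resize(i[v0:v0+150,u0:u0+130],None,fx=3,fy=3,interpolation=cv2.INTER_CUBIC)
cv2.imwrite('pics/c5.png',np.hstack([z(a['pixels'],240,120),z(b['pixels'],200,130)])[:,:,::-1])
o=r.observe();print(o['time'],o['position'],o['wrist_force'])
print(proj(a,[.5017,-.0128,.115]))
E
```

```text
time: 6.93
position: [0.5056, -0.0129, 0.2322]
ee_rot: [3.138, -0.005, -0.002]
wrist_force: [2.1, 1.0, 0.7]
opening: -0.0
7.0333 [ 0.50253439 -0.01289875  0.22612132] [ 0.01163432 -0.29096077 -1.11623261]
(np.float64(280.02123232107033), np.float64(183.45781456230924))
```

View pics/c5.png

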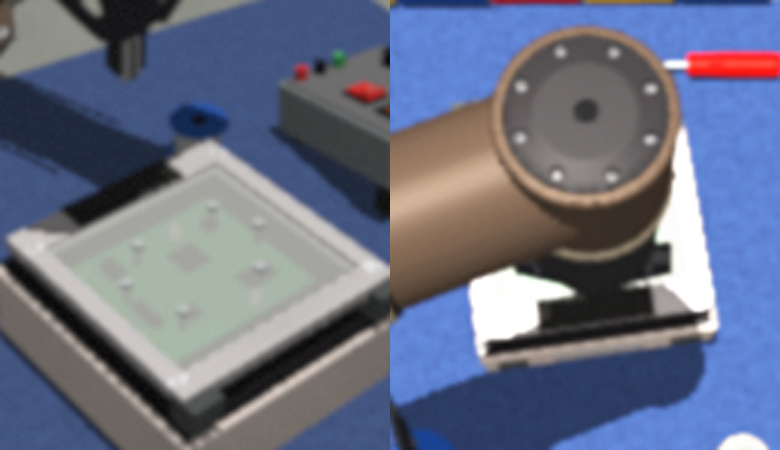

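The lid is shut: its pad is at scene (280,184), against a predicted (280,183.5) for shut. On to the rocker's dash end.

```bash
python3 -m pendant '[[-0.005,-0.04,0,0,0],[-0.01,-0.08,0,0,0],[-0.015,-0.12,0,0,0],[-0.02,-0.16,0,0,0],[-0.025,-0.2,0,0,0],[-0.03,-0.24,0.01,0,0],[-0.035,-0.28,0.03,0,0],[-0.0395,-0.305,0.06,0,0],[-0.0395,-0.305,0.096,0,0],[-0.0395,-0.305,0.106,0,0],[-0.0395,-0.305,0.106,0,0]]'
python3 - <<'E'
from h import *
np.set_printoptions(precision=4,suppress=True)
a=snap('scene','s4.png');b=snap('top','t4.png')
z=lambda i,u0,v0,w,h,k:cv2.resize(i[v0:v0+h,u0:u0+w],None,fx=k,fy=k,interpolation=cv2.INTER_CUBIC)
cv2.imwrite('pics/c6.png',np.hstack([z(a['pixels'],320,100,100,100,4),z(b['pixels'],110,200,100,100,4)])[:,:,::-1])
o=r.observe();print(o['time'],o['position'],o['wrist_force'])
print(ray(b,160,249,.088), proj(a,[.4617,.2917,.088]))
E
```

```text
time: 7.95
position: [0.4615, 0.2895, 0.1148]
ee_rot: [3.131, 0.009, -0.004]
wrist_force: [0.8, -0.2, -0.5]
opening: -0.0001
8.05 [0.4642 0.2911 0.1193] [ 1.0388  0.0154 -0.1585]
[0.4604 0.2911 0.088 ] (np.float64(363.60150411902123), np.float64(150.5361857507839))
```

View pics/c6.png

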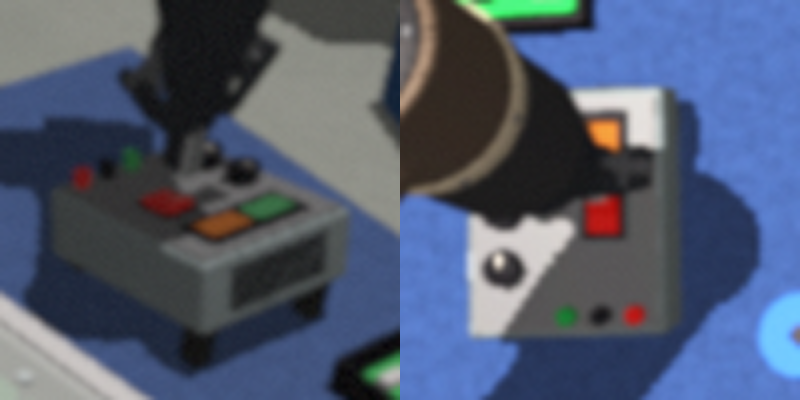

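The tip hovers over the dash end, with the dash at (0.460, 0.291) and the TCP at (0.464, 0.291). I press in steps.

```bash
python3 -m pendant '[[-0.001,0,0.012,0,0],[-0.001,0,0.022,0,0],[-0.001,0,0.026,0,0],[-0.001,0,0.029,0,0],[-0.001,0,0.03,0,0],[-0.001,0,0.03,0,0]]'
```

```text
time: 8.55
position: [0.464, 0.291, 0.0903]
ee_rot: [3.137, 0.002, -0.004]
wrist_force: [3.3, -2.9, 4.1]
opening: 0.0002
```

Contact with about 4 N at z 0.090. I continue down.

```bash
python3 -m pendant '[[0,0,0.001,0,0],[0,0,0.002,0,0],[0,0,0.003,0,0],[0,0,0.004,0,0],[0,0,0.004,0,0]]'
```

```text
time: 8.97
position: [0.4639, 0.2912, 0.0869]
ee_rot: [3.137, 0.001, -0.003]
wrist_force: [-1.7, -1.1, 8.3]
opening: -0.0005
```

```bash
python3 -m pendant '[[0,0,0.001,0,0],[0,0,0.002,0,0],[0,0,0.003,0,0],[0,0,0.003,0,0]]'
```

```text
time: 9.3
position: [0.4641, 0.2913, 0.0863]
ee_rot: [3.137, 0.0, -0.002]
wrist_force: [-8.0, -4.5, 25.7]
opening: -0.0001
```

Hard stop at z 0.0863 (26 N), so it has probably snapped. I lift to check.

```bash
python3 -m pendant '[[0,0,-0.02,0,0],[0,0,-0.06,0,0],[0,0.02,-0.1,0,0],[0.01,0.06,-0.13,0,0],[0.02,0.1,-0.14,0,0],[0.02,0.14,-0.14,0,0],[0.02,0.16,-0.14,0,0],[0.02,0.16,-0.14,0,0]]'
python3 - <<'E'
from h import *
a=snap('scene','s5.png');b=snap('top','t5.png')
z=lambda i,u0,v0,w,h,k:cv2.resize(i[v0:v0+h,u0:u0+w],None,fx=k,fy=k,interpolation=cv2.INTER_CUBIC)
s0=cv2.imread('pics/scene0.png')[:,:,::-1]
t0=cv2.imread('pics/top0.png')[:,:,::-1]
f=lambda s,t:np.hstack([z(s,340,130,50,35,8),z(t,140,235,50,35,8)])
cv2.imwrite('pics/c7.png',np.vstack([f(s0,t0),f(a['pixels'],b['pixels'])])[:,:,::-1])
o=r.observe();print(o['time'],o['position'],o['wrist_force'])
E
```

```text
time: 9.97
position: [0.4829, 0.1281, 0.2274]
ee_rot: [3.138, 0.001, -0.005]
wrist_force: [-1.0, 1.6, -0.3]
opening: -0.0001
10.0667 [0.48358042 0.13103474 0.2270322 ] [0.26968185 0.79975437 0.85672549]
```

View pics/c7.png

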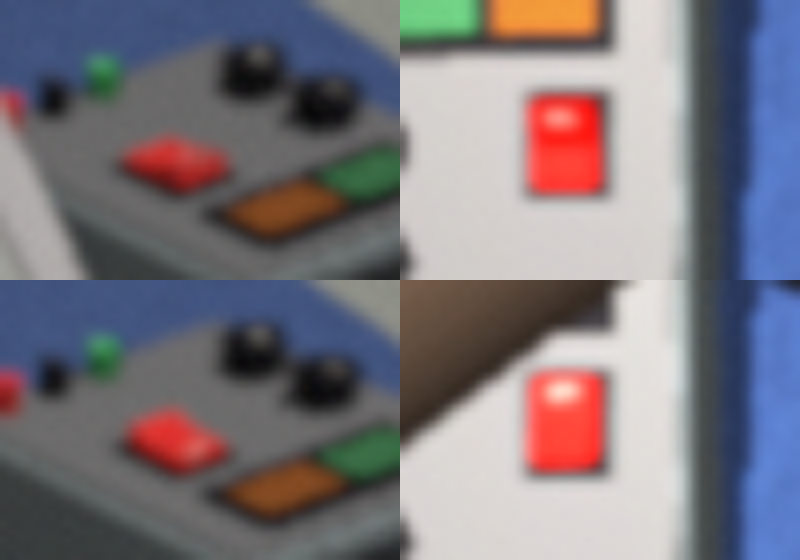

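View pics/s5.png

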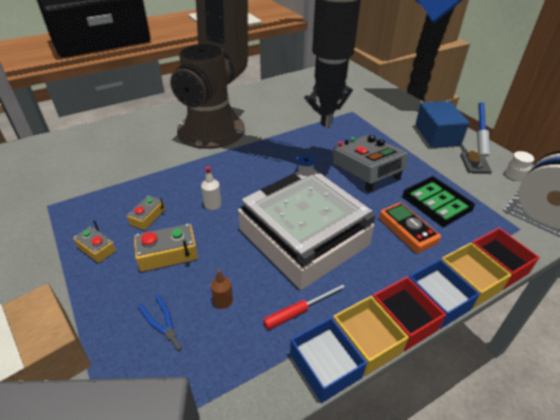

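The rocker flipped: its off end is now raised (scene (359,147)) and the dash end is down. The lid is still shut. Now the start button on the large box.

```bash
python3 -m pendant '[[0,0.04,0,0,0],[0,0.08,0,0,0],[0,0.12,0,0,0],[0,0.16,0,0,0],[0,0.2,0,0,0],[0,0.24,0,0,0],[0,0.28,0,0,0],[0.003,0.32,0,0,0],[0.006,0.36,0,0,0],[0.006,0.4,0.01,0,0],[0.0065,0.419,0.03,0,0],[0.0065,0.419,0.05,0,0]]'
python3 -m pendant '[[0,0,0.03,0,0],[0,0,0.05,0,0],[0,0,0.05,0,0],[0,0,0.05,0,0]]'
python3 - <<'E'
from h import *
a=snap('scene','s6.png');b=snap('top','t6.png')
z=lambda i,u0,v0,w,h,k:cv2.resize(i[v0:v0+h,u0:u0+w],None,fx=k,fy=k,interpolation=cv2.INTER_CUBIC)
cv2.imwrite('pics/c8.png',np.hstack([z(a['pixels'],130,190,80,80,5),z(b['pixels'],330,200,80,80,5)])[:,:,::-1])
o=r.observe();print(o['time'],o['position'],o['wrist_force'])
E
```

```text
time: 11.07
position: [0.4892, -0.2908, 0.1773]
ee_rot: [3.137, 0.0, -0.007]
wrist_force: [0.4, 0.5, -0.2]
opening: -0.0001
time: 11.4
position: [0.4891, -0.2903, 0.1263]
ee_rot: [3.138, 0.003, -0.005]
wrist_force: [-0.4, 0.0, 0.7]
opening: 0.0002
11.5 [ 0.49051973 -0.29074077  0.1285727 ] [-0.19831939  0.66847314  0.21865999]
```

View pics/c8.png

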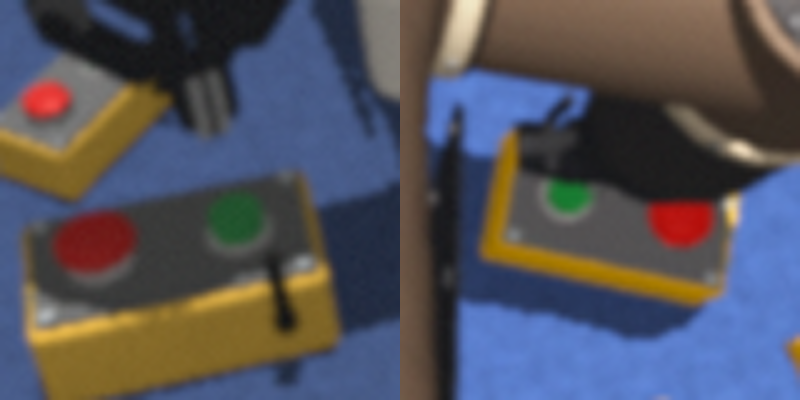

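```bash
python3 - <<'E'
from h import *
a=r.camera('scene');print(proj(a,r.observe()['position']))
E
python3 -m pendant '[[0,-0.003,0.02,0,0],[0,-0.003,0.04,0,0],[0,-0.003,0.05,0,0],[0,-0.003,0.055,0,0],[0,-0.003,0.057,0,0],[0,-0.003,0.057,0,0]]'
```

```text
(np.float64(170.93045177173616), np.float64(214.45486418392116))
time: 12.05
position: [0.4911, -0.2882, 0.0725]
ee_rot: [3.136, -0.002, -0.005]
wrist_force: [-0.2, -0.5, -1.0]
opening: 0.0002
```

The projected TCP (171,214) matches the tip seen at about (172,216), and the tip is now at the button's face. I press.

```bash
python3 -m pendant '[[0,0,0.002,0,0],[0,0,0.004,0,0],[0,0,0.006,0,0],[0,0,0.007,0,0],[0,0,0.007,0,0],[0,0,0.007,0,0]]'
```

```text
time: 12.55
position: [0.4919, -0.2884, 0.0661]
ee_rot: [3.136, -0.004, -0.005]
wrist_force: [-0.3, 1.4, 4.7]
opening: -0.0001
```

```bash
python3 -m pendant '[[0,0,0.001,0,0],[0,0,0.002,0,0],[0,0,0.002,0,0],[0,0,0.002,0,0]]'
```

```text
time: 12.88
position: [0.492, -0.2885, 0.0659]
ee_rot: [3.135, -0.005, -0.004]
wrist_force: [-4.6, 4.3, 18.4]
opening: -0.0
```

It bottomed out (18 N, 6 mm in). I lift clear and check.

```bash
python3 -m pendant '[[0,0,-0.005,0,0],[0,0,-0.015,0,0],[0,0,-0.04,0,0],[0,0,-0.08,0,0],[0,-0.02,-0.12,0,0],[0,-0.06,-0.15,0,0],[0,-0.1,-0.16,0,0],[0,-0.14,-0.16,0,0],[0,-0.18,-0.16,0,0],[0,-0.2,-0.16,0,0],[0,-0.2,-0.16,0,0]]'
python3 - <<'E'
from h import *
np.set_printoptions(precision=4,suppress=True)
a=snap('scene','s7.png');b=snap('top','t7.png')
z=lambda i,u0,v0,w,h,k:cv2.resize(i[v0:v0+h,u0:u0+w],None,fx=k,fy=k,interpolation=cv2.INTER_CUBIC)
s0=cv2.imread('pics/scene0.png')[:,:,::-1]
f=lambda s:np.hstack([z(s,130,205,75,70,5),z(s,340,130,75,70,5)])
cv2.imwrite('pics/c9.png',np.vstack([f(s0)[:290],f(a['pixels'])[:290]])[:,:,::-1])
o=r.observe();print(o['time'],o['position'],o['wrist_force'])
E
```

```text
time: 13.8
position: [0.4922, -0.0839, 0.2255]
ee_rot: [3.136, -0.006, -0.001]
wrist_force: [0.3, -0.3, 0.0]
opening: -0.0003
13.9 [ 0.4921 -0.0865  0.2251] [0.0572 0.4431 0.5917]
```

View pics/c9.png

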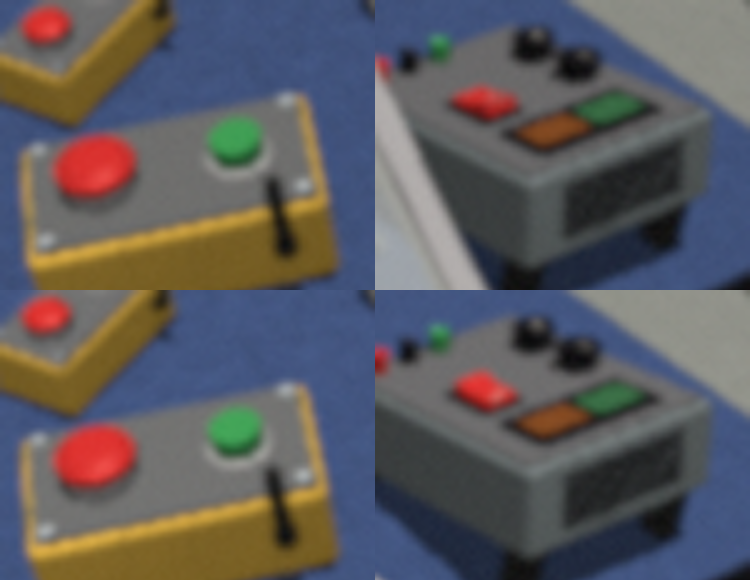

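View pics/s7.png

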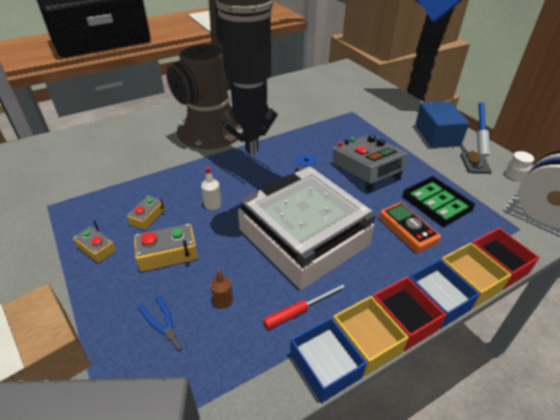

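The green button is back out at (177,232), the box has not moved, the rocker is on, the lid is shut and the arm is clear of everything. I'm handing in.

```bash
python3 -c "
from rig import r
print(r.close_job())"
```

```text
the job is handed in; nothing more can be done
None
```

All three steps were done in order with closed fingers, and I handed the job in at about 14 s of the 64 s allowed; the hand-in gives no verdict.

- **Lid:** I pushed it down along its arc until it stopped at z = 0.1148 m with 39 N. The pad then showed at scene pixel (280,184), against (280,183.5) predicted for fully shut.
- **Rocker:** I pressed the white-dash end to a hard stop at z = 0.0863 m with 26 N. The pictures before and after show it flipped, with the off end now raised.
- **Start button:** I pressed it about 6 mm, to z = 0.066 m, where it bottomed out at 18 N. I then lifted off and it sprang back out.

In the last picture the lid is shut, the rocker is on and both buttons are out. The yellow box has not visibly moved, no bystander looks disturbed, and the arm is clear with no contact force. No check failed or disagreed, though I read the joint states only from the pictures, forces and heights.

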